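# Tip the standing soap bar over the step and lay it in the soap tray

## Robot

A 6-joint arm with a two-finger parallel gripper is mounted at the origin on a cart in front of the work surface, level with it; the furniture and walls round the work are solid. World frame = base frame: x ahead of the robot, y to its left, z up, the work surface at z = 0. Lengths are in m, angles in rad, forces in N, time in s.
With the tool pointing down it reaches from about 0.35 to 0.85 m from the base axis. Payload 8.1 kg.
Tool frame: the origin (TCP) lies midway between the tips of the shut fingers; the grasp point (between the pads) lies robot.grip_depth behind it (robot.grip_depth is the distance from the TCP to the grasp point, in m); z points along the fingers, y is the line along which they close (so a half turn about z gives the same grasp; the last joint's range is limited). The gripper opens to 93 mm and grips with 3 to 60 N. Pads are 15 mm wide; open, the fingers measure 128 mm over their backs; the gripper's body (75 mm by 188 mm) begins 65 mm behind the grasp point.
Start: joints at [1.083, 0.13, 1.488, -0, 1.523, -0.085], TCP at [0.235, 0.552, 0.219] pointing down, gripper open.
Joint ranges: [-2.96, 2.96], [-0.89, 2.26], [0.02, 2.5], [-1.34, 4.48], [0, 2.73], [-2.66, 2.66]. Speed limits (rad/s): [2.39, 2.39, 2.79, 3.14, 3.14, 3.14].

## Interface

Orientations are given as a rotation vector (axis times angle).
In Python, from plant import robot gives the robot as it stands.
- The arm moves only by the tool carry_out, never from a script. Its argument "rows" is a list of rows, each a list of 6 numbers: the shift along the tool's x, y, z in m, then the turn, a rotation vector about the tool's x, y, z in degrees. A call has 1 to 12 rows; each row is the pose to reach, as a shift and turn from the pose commanded when the call began, along the tool's axes at that moment; what a row does not reach only later rows make up. A row lasts 1/8 s, in which the tool goes at most 62.5 mm and 10.7 degrees, less where a joint would pass 70% of its speed; a pose out of reach is approached as far as the arm can. A call with a gripper value outside its range is refused whole. "jaw" is the closure in counts, from 0 (fully open) to 255 (shut), set as the call begins (left out, the last holds). The fingers move at their own pace and stop on an object; "force" is the grip in N (left out, the last holds). Time passes only in rows, so rows that repeat a pose let the fingers close. It gives the time, the measured TCP pose, the force, the opening and the grip force at its end, in the units of the state.
- robot.read_state(): the state, without advancing time (a new reading comes with each control period).
- robot.read_camera(name): name is "scene" or "top" or "wrist"; returns the picture (400x640x3 uint8, red, green, blue); there is no depth.
- robot.camera_model(name): a dict with "fx", "fy", "cx", "cy" (pixels), "R" (3x3) and "t" (3): a world point X has camera coordinates R X + t; the wrist camera has in their place "mount" (4x4, takes a point from camera to tool coordinates, whose origin is the TCP and whose axes are the flange's). Camera axes: x right, y down, z forward; pixel columns grow to the right and rows downward; lengths in m; the calibration is good to about 2 mm. The wrist camera is an equidistant fisheye: a pixel r from the principal point sees the ray r / f radians off the axis. A picture is of the moment at which its call begins: read the wrist's pose just before it. camera_model takes no time and is no camera call.
- robot.close_job(): hands the job in; it is judged then, once.
Trained networks look in the newest picture that a camera, given by its name, has taken for a name from the list of things; names that differ only in an ending like _2 or _b are one class to them, and where a whole thing is asked for, a point or a joint stands for the part that bears it (a point fixed in the world has none). Each returns a list of dicts, best first, with "conf" (0 to 1); they miss things now and then, are a little off and sometimes report something else, mostly with a low value. They report only what shows in the picture. A call takes as long as a camera call. They do not tell look-alikes from the thing itself.
- robot.outline_of(camera, target): "pixels" (400x640 bool, what is visible of it) and "pixel" ([column, row] in pixels, amid what is visible of it).
The state is a dict: "t": time; "q": joint angles; "dq": joint speeds; "joint_torque": joint torques, N m; "tool_pos": TCP position; "orientation": TCP orientation; "force": force on the tool from outside, world axes, zero at the start; "wrist_torque": the same for the moment, N m; "opening": finger opening in m; "gripper_force": force on a finger pad.
Only numpy, scipy, OpenCV 4.12 (cv2) and the standard library are available. Lean on these libraries where they do the work, as an engineer would, in place of code of your own. Each camera call takes 0.05 s, during which the arm holds its last target. There are 200 camera calls.

## Task

Take the white soap bar, which stands on end in the green drying rack, and stand it on end on the grey foot plate of the orange tipping bench, close against the step and with a broad face towards it; let go of it there. Push it near its top so that it tips over the step and lies flat on the black rubber bed (do not turn it over in mid-air), let go and let it come to rest. Then pick it up again as it lies and lay it flat inside the blue soap tray, and leave everything else on the table where it stands.

Things in the scene. Friction and masses are not known exactly. Their poses are not given: they have to be found in the camera images.
- soap_center (a point): centre of the loose white soap bar, a box 39 mm (its x) by 87 mm (its y, the long axis) by 24 mm (its z, the thin axis; the broad faces look along z), about 0.12 kg. It starts standing on end (y vertical) in one of the two pockets of the rack, thin axis about along the rack's x; when it stands there its centre is 50 mm above the table
- rack: green drying rack, fixed, 62 mm (x) by 140 mm (y) by 14 mm high, origin at the centre of its underside, z up. Two rectangular pockets, 31 mm (x) by 46 mm (y), with their floor 6 mm above the table, centred at rack y = -35 and +35 mm; one holds the soap, the other the black spool
- bench: tipping bench, fixed, 170 mm (x) by 110 mm (y), origin at the centre of its underside, z up. From x = -85 to -25 mm a bare grey foot plate, 8 mm above the table; at x = -25 mm a step 14 mm high across the whole width; from there to x = +80 mm an orange block with a flat black rubber bed on top, 22 mm above the table
- step_edge (a point): middle of the step's upper edge, at bench x = -25, y = 0, z = 22 mm; same axes as the bench. A bar standing at the step and pushed near its top along the bench's +x falls over this edge and lies on the bed, long axis along x, its lower end jutting out over the foot plate
- tray: blue soap tray, fixed, 110 mm (x) by 62 mm (y) by 20 mm high, origin at the centre of its underside, z up. Inside 98 mm (x) by 50 mm (y); the bar lies on ribs 9 mm above the table, its long axis along the tray's x. The walls are 20 mm high at the ends and corners; each long side has a gap 58 mm wide in its middle, open down to the floor (5 mm above the table), for the fingers
- tray_center (a point): centre of the tray's inside at the top of the ribs, 9 mm above the table; same axes as the tray
- spool_center (a point): centre of the loose spool of black thread, 29 mm across and 48 mm tall, standing in the other pocket of the rack; leave it alone
- can_center (a point): half-way up the loose pale green spray can, 59 mm across and 192 mm tall, standing behind the work (a like one stands far off at the right); leave it alone
- cup_center (a point): half-way up the loose pale blue dosing cup, 57 mm across and 49 mm tall, standing to the right of the work (a like one stands farther back); leave it alone
Mind the look-alikes: they are no part of the job. Leave any purple look-alike of the part that bears soap_center alone. Several things look just like the bench: the one meant starts farthest from the robot's base.

How it is judged:
On the way, in this order (a step that is already met when the one before it is completed fails the run):
1. the soap stands on end on the foot plate, within about 15 mm of the step, a broad face towards it (within 17 degrees), not touched by the fingers (angle between the y axis of soap_center and the z axis of bench, either way round below 0.12 rad and angle between the z axis of soap_center and the x axis of bench, either way round below 0.3 rad and x of soap_center in the frame of bench between -0.055 and -0.03 m and y of soap_center in the frame of bench between -0.04 and 0.04 m and z of soap_center in the frame of bench below 0.056 m and contact force between the fingers and soap below 0.05 N), for 0.2 s.
2. the soap lies flat and still on the rubber bed, not touched by the fingers (angle between the z axis of soap_center and the z axis of bench, either way round below 0.1 rad and x of soap_center in the frame of bench between -0.02 and 0.06 m and y of soap_center in the frame of bench between -0.05 and 0.05 m and z of soap_center in the frame of bench below 0.038 m and linear speed of soap below 0.02 m/s and contact force between the fingers and soap below 0.05 N), for 0.2 s.
At the end, for the whole second after the job is handed in: the soap lies flat (within 4 degrees) and at rest on the ribs inside the tray, its long axis along the tray's (within 11 degrees), its centre within 10 mm of the tray's centre, released (angle between the z axis of soap_center and the z axis of tray, either way round below 0.07 rad and angle between the y axis of soap_center and the x axis of tray, either way round below 0.2 rad and horizontal distance between soap_center and tray_center below 0.01 m and z of soap_center in the frame of tray_center below 0.015 m and linear speed of soap below 0.02 m/s and contact force between the fingers and soap below 0.05 N); the robot touches nothing.
It fails at once if the soap is turned over in mid-air (tilted 23 to 67 degrees with its centre more than 120 mm above the table) (height (world z) of soap_center above 0.12 m and not (angle between the y axis of soap_center and the z axis of bench, either way round below 0.4 rad) and angle between the y axis of soap_center and the z axis of bench, either way round below 1.17 rad).
It fails at once if the spool is moved by more than 30 mm (distance of spool_center from where it was at the start of the episode above 0.03 m).
It fails at once if the spray can is moved by more than 30 mm (distance of can_center from where it was at the start of the episode above 0.03 m).
It fails at once if the dosing cup is moved by more than 30 mm (distance of cup_center from where it was at the start of the episode above 0.03 m).
It also fails if it takes over 72 s, if anything falls off the work surface, if the arm or the gripper's body presses on something with over 40 N, if the wrist force passes 120 N, or if a joint passes its speed limit or range.

## Working session

There is one attempt and no reset: what is moved stays moved. The work goes in short steps, Python scripts to look and compute and a tool call to move; the robot and the scene stay as the last step left them, time stands still between calls to the robot, and variables do not carry over. Pictures are saved under pics/ and viewed, at most 11 in all, crops included, and the job is handed in when it is done.

Besides the shell and the picture viewer there is one more tool, called after "Call:" in YAML: its name, and indented under it one key for each argument. carry_out: Moves the arm, as the interface text tells. Its arguments: {"type":"object","properties":{"rows":{"type":"array"},"jaw":{"type":"number"},"force":{"type":"number"}},"required":["rows"]}

```bash
mkdir -p pics; ls
cat > h.py <<'E'
import numpy as np, cv2
from plant import robot
from scipy.spatial.transform import Rotation as Ro
def ray(cam,px):
    m=robot.camera_model(cam)
    p=np.atleast_2d(np.array(px,float))
    u=(p-[m['cx'],m['cy']])/[m['fx'],m['fy']]
    if cam=='wrist':
        s=robot.read_state(); R=Ro.from_rotvec(s['orientation']).as_matrix(); M=np.array(m['mount'])
        th=np.linalg.norm(u,axis=1,keepdims=True)
        d=np.hstack([u/np.maximum(th,1e-9)*np.sin(th),np.cos(th)])
        d=d@M[:3,:3].T@R.T; o=R@M[:3,3]+s['tool_pos']
    else:
        Rm=np.array(m['R']); d=np.hstack([u,np.ones((len(u),1))])@Rm; o=-Rm.T@np.array(m['t'])
    return o,d
def atz(cam,px,z):
    o,d=ray(cam,px); return o+d*((z-o[2])/d[:,2:3])
def tri(o1,d1,o2,d2):
    A=np.c_[d1,-d2]; s=np.linalg.lstsq(A,o2-o1,rcond=None)[0]
    a=o1+d1*s[0]; b=o2+d2*s[1]; return (a+b)/2,np.linalg.norm(a-b)
E
python3 - <<'E'
from h import *
for c in ['scene','top']:
    im=robot.read_camera(c); cv2.imwrite(f'pics/{c}0.png',im[:,:,::-1])
    m=robot.camera_model(c); print(c,-np.array(m['R']).T@m['t'],m['fx'])
    for n in ['soap_center','rack','bench','tray','spool_center','can_center','cup_center']:
        for r in robot.outline_of(c,n):
            z={'soap_center':.05}.get(n,.01)
            print(c,n,round(r['conf'],2),np.round(r['pixel']),r['pixels'].sum(),np.round(atz(c,r['pixel'],z)[0],3))
s=robot.read_state(); print(s['t'],s['tool_pos'],s['orientation'],robot.camera_model('wrist'),getattr(robot,'grip_depth',None))
E
```

```text
pics
scene [ 0.09298956 -0.82862586  0.67710337] 435.09934889344373
scene soap_center 0.75 [331. 280.] 626 [ 0.452 -0.339  0.05 ]
scene soap_center 0.72 [368. 258.] 653 [ 0.55  -0.331  0.05 ]
scene rack 0.8 [355. 272.] 1031 [ 0.53  -0.316  0.01 ]
scene bench 0.8 [267. 166.] 1380 [0.576 0.172 0.01 ]
scene tray 0.69 [314. 212.] 801 [ 0.571 -0.09   0.01 ]
scene spool_center 0.84 [347. 249.] 258 [ 0.558 -0.249  0.01 ]
scene can_center 0.68 [395. 185.] 1641 [ 0.826 -0.11   0.01 ]
scene cup_center 0.58 [452. 277.] 772 [ 0.693 -0.439  0.01 ]
top [ 0.36383369 -0.10770218  1.21419506] 445.99521119896684
top soap_center 0.47 [395. 237.] 200 [ 0.45  -0.335  0.05 ]
top soap_center 0.46 [394. 200.] 200 [ 0.547 -0.333  0.05 ]
top rack 0.97 [379. 204.] 741 [ 0.541 -0.298  0.01 ]
top bench 0.81 [204. 186.] 2562 [0.581 0.18  0.01 ]
top bench 0.71 [262. 260.] 2743 [0.382 0.014 0.01 ]
top tray 0.55 [301. 190.] 882 [ 0.575 -0.086  0.01 ]
top spool_center 0.45 [367. 207.] 124 [ 0.532 -0.266  0.01 ]
top can_center 0.74 [351. 124.] 783 [ 0.766 -0.221  0.01 ]
top cup_center 0.81 [437. 158.] 387 [ 0.673 -0.461  0.01 ]
0.8 [0.23517311 0.55202194 0.21865438] [-6.28467538e-01 -3.07806606e+00 -1.08950064e-04] {'fx': 309.70691628693146, 'fy': 309.70691628693146, 'cx': 321.23362453889723, 'cy': 200.0603737979609, 'mount': array([[ 3.43353051e-04, -9.54553137e-01, -2.98040585e-01,
         8.33603654e-02],
       [ 9.99999699e-01,  5.35214134e-04, -5.62129428e-04,
         4.79767557e-04],
       [ 6.96097943e-04, -2.98040302e-01,  9.54553034e-01,
        -1.65006312e-01],
       [ 0.00000000e+00,  0.00000000e+00,  0.00000000e+00,
         1.00000000e+00]])} 0.0188
```

View pics/scene0.png

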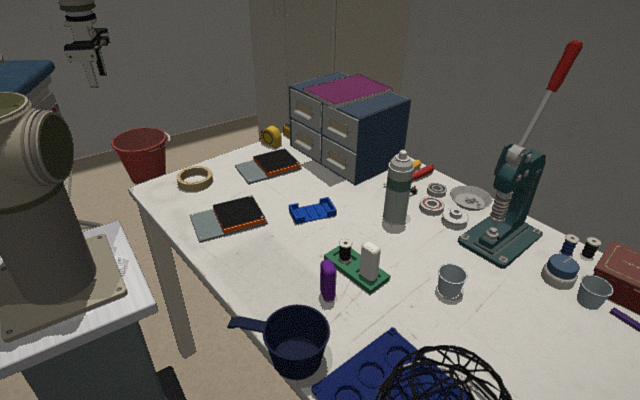

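View pics/top0.png

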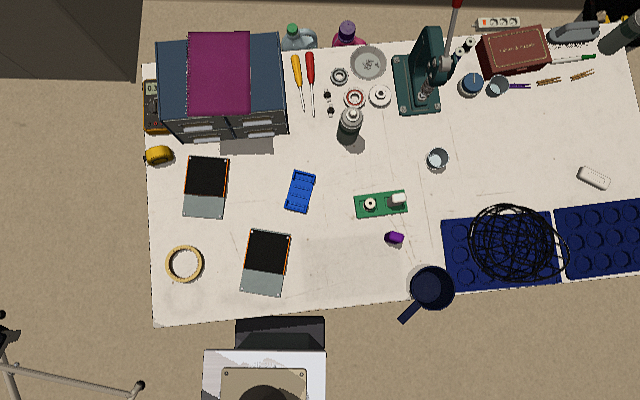

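The scene view shows the white bar standing in the green rack at (370,258), with the spool at (347,249). Things that could be taken for it:
- the purple bar at scene (331,280), top (395,237)
- a lying white bar at top (593,178)

There are two benches, far at top (204,186) and near at top (262,260). I choose the white bar in the rack and the far bench, which is 0.61 m from the base against 0.38 m. Next I fit silhouettes in both views.

```bash
cat >> h.py <<'E'
from scipy.optimize import minimize
def proj(cam,X,st=None):
    m=robot.camera_model(cam)
    if cam=='wrist':
        M=np.array(m['mount']); R=Ro.from_rotvec(st['orientation']).as_matrix()
        Rc=R@M[:3,:3]; o=R@M[:3,3]+st['tool_pos']; c=(X-o)@Rc
        r=np.linalg.norm(c[:,:2],axis=1,keepdims=True)
        u=c[:,:2]/np.maximum(r,1e-9)*np.arctan2(r,c[:,2:3])
    else:
        c=X@np.array(m['R']).T+m['t']; u=c[:,:2]/c[:,2:3]
    return u*[m['fx'],m['fy']]+[m['cx'],m['cy']]
def box(x0,x1,y0,y1,z0,z1):
    g=np.linspace(0,1,7)
    P=np.array([[a,b,c] for a in g for b in g for c in (0,1)])
    return P*[x1-x0,y1-y0,z1-z0]+[x0,y0,z0]
B={'bench':[box(-.085,-.025,-.055,.055,0,.008),box(-.025,.08,-.055,.055,0,.022)],
   'tray':[box(-.055,.055,-.031,.031,0,.02)],
   'rack':[box(-.031,.031,-.07,.07,0,.014)],
   'stand':[box(-.012,.012,-.0195,.0195,-.0435,.0435)],   # axes: x thin
   'lie':[box(-.0435,.0435,-.0195,.0195,-.012,.012)]}      # axes: x long
def render(kind,p,cam,st=None):
    S=4; im=np.zeros((400*S,640*S),np.uint8)
    R=Ro.from_euler('z',p[3]).as_matrix()
    for b in B[kind]:
        q=proj(cam,b@R.T+p[:3],st); h=cv2.convexHull(np.round((q+.5)*S).astype(np.int32)); cv2.fillConvexPoly(im,h,1)
    return cv2.resize(im.astype(np.float32),(640,400),interpolation=cv2.INTER_AREA)
def fit(kind,p0,views,fixz=True,ign=None):
    """views: list (cam,mask,state)."""
    def cost(v):
        p=np.array(v if not fixz else [v[0],v[1],p0[2],v[2]]); c=0
        for i,(cam,m,st) in enumerate(views):
            r=render(kind,p,cam,st); w=np.ones_like(r) if ign is None or ign[i] is None else 1-ign[i]
            c+=np.sum(np.abs(r-m)*w)/m.sum()
        return c/len(views)
    v0=np.array(p0 if not fixz else [p0[0],p0[1],p0[3]],float)
    n=len(v0); st=np.full(n,.01); st[-1]=.12
    for k in range(2):
        sim=np.vstack([v0]+[v0+np.eye(n)[i]*st[i]/(k+1) for i in range(n)])
        r=minimize(cost,v0,method='Nelder-Mead',options=dict(initial_simplex=sim,xatol=2e-4,fatol=1e-4)); v0=r.x
    return v0,r.fun
def pick(cam,name,near,z):
    o=robot.outline_of(cam,name)
    if not o: return None
    d=[np.linalg.norm(atz(cam,r['pixel'],z)[0][:2]-near[:2]) for r in o]; i=int(np.argmin(d))
    return (o[i]['pixels'].astype(np.float32),o[i]['conf']) if d[i]<.06 else None
E
cat > m1.py <<'E'
from h import *
for c in ['scene','top']: robot.read_camera(c)
def both(n,near,z): return [(c,pick(c,n,near,z)[0],None) for c in ['scene','top']]
S=both('soap_center',[.55,-.332],.05); P=both('spool_center',[.545,-.26],.03)
Rk=both('rack',[.54,-.3],.01); Be=both('bench',[.58,.175],.01); T=both('tray',[.573,-.088],.01)
np.savez('masks.npz',S=[v[1] for v in S])
for nm,kind,p0,V,ign in [('bench','bench',[.58,.18,0,-.1],Be,None),('tray','tray',[.573,-.088,0,-.2],T,None),
    ('rack','rack',[.54,-.295,0,.1],Rk,[np.maximum(S[i][1],P[i][1]) for i in (0,1)]),('soap','stand',[.548,-.332,.05,.1],S,None)]:
    r,f=fit(kind,p0,V,True,ign); print(nm,'both',np.round(r,4),round(f,3), [np.round(fit(kind,p0,[V[i]],True,ign and [ign[i]])[0],4).tolist() for i in (0,1)])
    if nm=='soap': print('free z',fit(kind,[.548,-.332,.045,.1],V,False))
im=cv2.imread('pics/scene0.png')[215:315,295:415]; cv2.imwrite('pics/crop.png',cv2.resize(im,None,fx=5,fy=5,interpolation=cv2.INTER_CUBIC))
# cabinet front bottom corner, can
print('cab',atz('scene',[[357,180],[292,140]],0),'can base',atz('scene',[[394,230]],0))
E
python3 m1.py
```

```text
bench both [ 0.5811  0.1765 -0.0606] 0.048 [[0.5816, 0.1758, -0.043], [0.5805, 0.1771, -0.0686]]
tray both [ 0.572  -0.0817 -0.2356] 0.153 [[0.5731, -0.0815, -0.2618], [0.5706, -0.0809, -0.2019]]
rack both [ 0.5431 -0.3026  0.1398] 0.15 [[0.5443, -0.3033, 0.1174], [0.5422, -0.3021, 0.166]]Traceback (most recent call last):
  File "m1.py", line 9, in <module>
    r,f=fit(kind,p0,V,True,ign); print(nm,'both',np.round(r,4),round(f,3), [np.round(fit(kind,p0,[V[i]],True,ign and [ign[i]])[0],4).tolist() for i in (0,1)])
                                                                                     ~~~^^^^^^^^^^^^^^^^^^^^^^^^^^^^^^^^^^^^^^
  File "h.py", line 59, in fit
    r=minimize(cost,v0,method='Nelder-Mead',options=dict(initial_simplex=sim,xatol=2e-4,fatol=1e-4)); v0=r.x
    res = _minimize_neldermead(fun, x0, args, callback, bounds=bounds,
                               **options)
    fxr = func(xr)
    fx = function(np.copy(x), *(wrapper_args + args))
  File "h.py", line 52, in cost
    r=render(kind,p,cam,st); w=np.ones_like(r) if ign is None or ign[i] is None else 1-ign[i]
  File "h.py", line 45, in render
    q=proj(cam,b@R.T+p[:3],st); h=cv2.convexHull(np.round((q+.5)*S).astype(np.int32)); cv2.fillConvexPoly(im,h,1)
  File "h.py", line 23, in proj
    m=robot.camera_model(cam)
ValueError: time passes only in moves, steps and waits
```

```bash
cat > cm.py <<'E'
import functools
from plant import robot
cm=functools.lru_cache(None)(lambda c: robot.camera_model(c))
E
sed -i 's/robot.camera_model(cam)/cm(cam)/; s/^from plant import robot/from plant import robot\nfrom cm import cm/' h.py
sed -i "s/^    r,f=fit(kind,p0,V,True,ign); print.*/    r,f=fit(kind,p0,V,True,ign); print(nm,np.round(r,4),round(f,3))/; s/('bench','bench',.*ign/nope/" m1.py
sed -i "s/for nm,kind,p0,V,ign in .*/for nm,kind,p0,V,ign in [/" m1.py
sed -i "s/^    ('rack'.*('soap'/  ('soap'/" m1.py
python3 m1.py; sed -n 1,14p m1.py | cut -c1-150
```

```text
from h import *
for c in ['scene','top']: robot.read_camera(c)
def both(n,near,z): return [(c,pick(c,n,near,z)[0],None) for c in ['scene','top']]
S=both('soap_center',[.55,-.332],.05); P=both('spool_center',[.545,-.26],.03)
Rk=both('rack',[.54,-.3],.01); Be=both('bench',[.58,.175],.01); T=both('tray',[.573,-.088],.01)
np.savez('masks.npz',S=[v[1] for v in S])
for nm,kind,p0,V,ign in [
  ('soap','stand',[.548,-.332,.05,.1],S,None)]:
    r,f=fit(kind,p0,V,True,ign); print(nm,np.round(r,4),round(f,3))
    if nm=='soap': print('free z',fit(kind,[.548,-.332,.045,.1],V,False))
im=cv2.imread('pics/scene0.png')[215:315,295:415]; cv2.imwrite('pics/crop.png',cv2.resize(im,None,fx=5,fy=5,interpolation=cv2.INTER_CUBIC))
# cabinet front bottom corner, can
print('cab',atz('scene',[[357,180],[292,140]],0),'can base',atz('scene',[[394,230]],0))Traceback (most recent call last):
  File "m1.py", line 5, in <module>
    Rk=both('rack',[.54,-.3],.01); Be=both('bench',[.58,.175],.01); T=both('tray',[.573,-.088],.01)
                                                                      ~~~~^^^^^^^^^^^^^^^^^^^^^^^^^
  File "m1.py", line 3, in both
    def both(n,near,z): return [(c,pick(c,n,near,z)[0],None) for c in ['scene','top']]
                                   ~~~~~~~~~~~~~~~~^^^
TypeError: 'NoneType' object is not subscriptable
```

```bash
sed -i '/^Rk=/d; s/; P=both.*//' m1.py; python3 m1.py; python3 -c "
from h import *
s=robot.read_state();print(s['t'],np.round(Ro.from_rotvec(s['orientation']).as_matrix(),3).tolist())"
```

```text
soap [ 0.5473 -0.3368  0.3428] 0.368
free z (array([ 0.54898715, -0.33885303,  0.04243405,  0.34838509]), np.float64(0.3574926257133484))
cab [[ 0.76394368 -0.02098808  0.        ]
 [ 0.73106403  0.28865696  0.        ]] can base [[ 0.70320538 -0.24771475  0.        ]]
2.2 [[-0.92, 0.392, -0.0], [0.392, 0.92, 0.0], [0.0, -0.0, -1.0]]
```

View pics/crop.png

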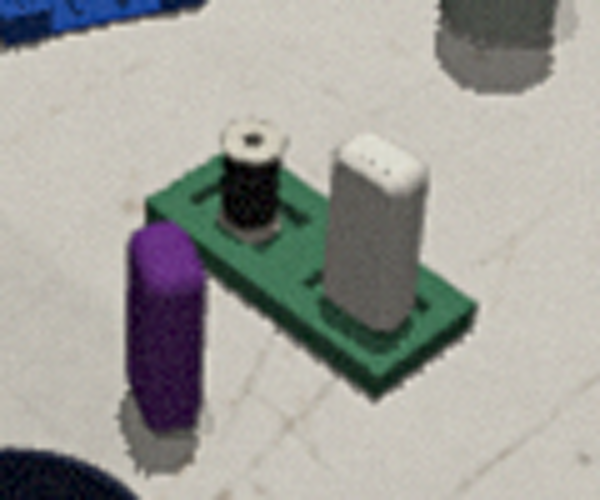

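The crop shows the white bar standing in the right-hand pocket of the rack, around scene (370,258). The spool is at (345,250), and the purple bar stands free at (328,280). I move the wrist camera above the bar.

Call:
carry_out:
  rows:
    - [-0.318,-0.346,-0.035,0,0,30]
    - [-0.318,-0.346,-0.035,0,0,30]
    - [-0.318,-0.346,-0.035,0,0,30]
    - [-0.318,-0.346,-0.035,0,0,30]
    - [-0.318,-0.346,-0.035,0,0,30]
    - [-0.318,-0.346,-0.035,0,0,30]
    - [-0.318,-0.346,-0.035,0,0,30]
    - [-0.636,-0.693,-0.035,0,0,59]
    - [-0.636,-0.693,-0.035,0,0,59]
    - [-0.636,-0.693,-0.035,0,0,59]
    - [-0.636,-0.693,-0.035,0,0,59]
    - [-0.636,-0.693,-0.035,0,0,59]
  jaw: 90
  force: 15

```text
t: 3.7
tool_pos: [0.4853, -0.1562, 0.253]
orientation: [2.063, 2.368, 0.001]
force: [0.7, 1.2, 0.9]
opening: 0.06
gripper_force: 0.0
```

```bash
cat >> h.py <<'E'
def go(x,y,z,yaw_deg):
    """shift (tool axes) and turn to reach TCP (x,y,z), tool down, tool-y at world angle yaw (mod 180)."""
    s=robot.read_state(); R=Ro.from_rotvec(s['orientation']).as_matrix()
    d=R.T@(np.array([x,y,z])-s['tool_pos'])
    cur=np.degrees(np.arctan2(R[1,1],R[0,1])); t=(cur-yaw_deg+90)%180-90
    print('shift',np.round(d,4),'turn z',round(t,1),'| now',np.round(s['tool_pos'],4),'yaw',round(cur,1),'tilt',np.round(np.degrees(np.arccos(-R[2,2])),2),'q6',round(s['q'][5],2),'t',s['t'],'open',round(s['opening'],4),'F',np.round(s['force'],1))
E
python3 -c "
from h import *
go(.548,-.335,.25,8)"
```

```text
shift [-0.1857  0.0376  0.0031] turn z -0.1 | now [ 0.4853 -0.1562  0.253 ] yaw 7.9 tilt 0.06 q6 -0.55 t 3.7 open 0.06 F [0.7 1.2 0.9]
```

Call:
carry_out:
  rows:
    - [-0.185,0.037,0,0,0,0]
    - [-0.185,0.037,0,0,0,0]
    - [-0.185,0.037,0,0,0,0]
    - [-0.185,0.037,0,0,0,0]
    - [-0.185,0.037,0,0,0,0]
    - [-0.185,0.037,0,0,0,0]

```text
t: 4.45
tool_pos: [0.5472, -0.3309, 0.2537]
orientation: [2.06, 2.37, 0.001]
force: [0.5, -0.8, 0.8]
opening: 0.0602
gripper_force: 0.0
```

```bash
cat > m2.py <<'E'
from h import *
go(.548,-.335,.25,8)
st=robot.read_state(); im=robot.read_camera('wrist'); 
S=pick('wrist','soap_center',[.548,-.335],.07); Rk=pick('wrist','rack',[.543,-.303],.01); P=pick('wrist','spool_center',[.54,-.265],.03)
print([None if a is None else (a[1],a[0].sum()) for a in (S,Rk,P)])
o=im[:,:,::-1].copy()
if S:
    V=[('wrist',S[0],st)]; r,f=fit('stand',[.548,-.335,.05,.14],V); print('soap',np.round(r,4),round(f,3))
    o[render('stand',[r[0],r[1],.05,r[2]],'wrist',st)>.5,2]=255
if Rk:
    ig=[np.clip(sum(a[0] for a in (S,P) if a),0,1)]
    r,f=fit('rack',[.543,-.303,0,.14],[('wrist',Rk[0],st)],True,ig); print('rack',np.round(r,4),round(f,3))
    c=cv2.findContours((render('rack',[r[0],r[1],0,r[2]],'wrist',st)>.5).astype(np.uint8),0,1)[0]; cv2.drawContours(o,c,-1,(255,0,255),1)
cv2.imwrite('pics/w1.png',o)
E
python3 m2.py
```

```text
shift [-0.0042  0.0002  0.0037] turn z -0.0 | now [ 0.5472 -0.3309  0.2537] yaw 8.0 tilt 0.07 q6 -0.76 t 4.45 open 0.0602 F [ 0.5 -0.8  0.8]
[(0.71, np.float32(863.0)), None, (0.67, np.float32(467.0))]
soap [ 0.5477 -0.3353  0.2151] 0.215
```

View pics/w1.png

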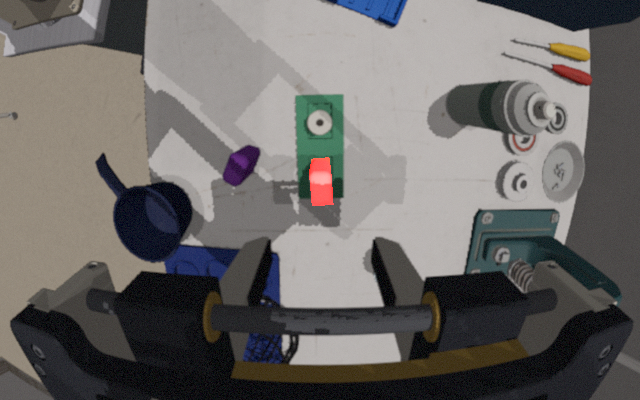

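The wrist view shows the bar at (321,180) in the rack, with the rack edges vertical in the image, so tool yaw 8° matches. The spool is at (319,122) and the purple bar off at (241,165). I go down part-way and get a second view for the height.

Call:
carry_out:
  rows:
    - [-0.004,0,0.1,0,0,0]
    - [-0.004,0,0.1,0,0,0]
    - [-0.004,0,0.1,0,0,0]
    - [-0.004,0,0.1,0,0,0]

```text
t: 5.15
tool_pos: [0.5484, -0.3364, 0.1551]
orientation: [2.061, 2.368, 0.0]
force: [0.4, -0.1, -0.2]
opening: 0.0611
gripper_force: 0.0
```

```bash
cat > m3.py <<'E'
from h import *
st=robot.read_state(); im=robot.read_camera('wrist'); cv2.imwrite('pics/w2raw.png',im[:,:,::-1])
S=pick('wrist','soap_center',[.548,-.335],.07); top=robot.read_camera('scene'); S2=pick('scene','soap_center',[.548,-.335],.05)
print(S and (S[1],S[0].sum()),S2 and S2[0].sum())
V=[('wrist',S[0],st)]; r,f=fit('stand',[.5477,-.3353,.05,.14],V); print('wrist',np.round(r,4),round(f,3))
if S2: r,f=fit('stand',[.5477,-.3353,.05,.14],V+[('scene',S2[0],None)],False); print('free z',np.round(r,4),round(f,3))
go(r[0],r[1],.053,8)
E
python3 m3.py
```

```text
(0.9, np.float32(1671.0)) 673.0
wrist [ 0.5474 -0.3345  0.1841] 0.251
free z [ 0.548  -0.3362  0.0446  0.2177] 0.236
shift [ 0.001  -0.0009  0.1023] turn z -0.1 | now [ 0.5487 -0.3368  0.1553] yaw 7.9 tilt 0.23 q6 -0.77 t 5.35 open 0.0597 F [-0.3 -0.3  0.1]
```

Call:
carry_out:
  rows:
    - [0.001,-0.001,0.05,0,0,-1]
    - [0.001,-0.001,0.1,0,0,-1]
    - [0.001,-0.001,0.102,0,0,-1]
    - [0.001,-0.001,0.102,0,0,-1]

```text
t: 5.85
tool_pos: [0.5474, -0.336, 0.053]
orientation: [2.04, 2.386, 0.0]
force: [1.4, 0.2, 0.4]
opening: 0.0602
gripper_force: 0.0
```

Call:
carry_out:
  rows:
    - [0,0,0,0,0,0]
    - [0,0,0,0,0,0]
    - [0,0,0,0,0,0]
    - [0,0,0,0,0,0]
    - [0,0,0,0,0,0]
    - [0,0,0,0,0,0]
  jaw: 255
  force: 25

```text
t: 6.6
tool_pos: [0.5465, -0.3353, 0.051]
orientation: [2.042, 2.387, 0.0]
force: [-1.3, 1.2, 3.3]
opening: 0.024
gripper_force: 24.9
```

Grip is good: opening 24 mm, which is the thin axis. I lift and carry it upright to the bench.

Call:
carry_out:
  rows:
    - [0,0,-0.06,0,0,0]
    - [0,0,-0.12,0,0,0]
    - [0,0,-0.16,0,0,0]
    - [0.05,0.007,-0.16,0,0,2]
    - [0.1,0.014,-0.16,0,0,4]
    - [0.16,0.022,-0.16,0,0,6]
    - [0.22,0.03,-0.16,0,0,8]
    - [0.28,0.04,-0.16,0,0,10]
    - [0.34,0.048,-0.16,0,0,12]
    - [0.4,0.056,-0.16,0,0,12]
    - [0.46,0.066,-0.16,0,0,12]
    - [0.52,0.075,-0.16,0,0,12]

```text
t: 8.1
tool_pos: [0.5393, 0.192, 0.2103]
orientation: [-2.28, -2.161, 0.001]
force: [0.4, -0.1, -1.3]
opening: 0.024
gripper_force: 24.9
```

Call:
carry_out:
  rows:
    - [0,0,0,0,0,0]
    - [0,0,0,0,0,0]
    - [0,0,0,0,0,0]

```text
t: 8.48
tool_pos: [0.5399, 0.1888, 0.2104]
orientation: [2.282, 2.159, -0.001]
force: [-0.1, -0.9, -1.1]
opening: 0.0239
gripper_force: 24.9
```

```bash
cat > m4.py <<'E'
from h import *
st=robot.read_state(); im=robot.read_camera('wrist')
Be=pick('wrist','bench',[.58,.18],.01); S=robot.outline_of('wrist','soap_center')
print(Be and (Be[1],Be[0].sum()),[(a['conf'],a['pixel'],a['pixels'].sum()) for a in S])
o=im[:,:,::-1].copy()
if Be:
    ig=np.zeros((400,640),np.float32)
    ig[225:]=1
    for a in S[:1]: ig=np.maximum(ig,cv2.dilate(a['pixels'].astype(np.float32),np.ones((5,5))))
    r,f=fit('bench',[.581,.1765,0,-.06],[('wrist',Be[0]*(1-ig),st)],True,[ig]); print('bench',np.round(r,4),round(f,3))
    for p,c in (([r[0],r[1],0,r[2]],(255,0,255)),([.5811,.1765,0,-.0606],(0,255,0))):
        cc=cv2.findContours((render('bench',p,'wrist',st)>.5).astype(np.uint8),0,1)[0]; cv2.drawContours(o,cc,-1,c,1)
cv2.imwrite('pics/w3.png',o); go(.54,.179,.057,-3.5)
E
python3 m4.py
```

```text
(0.86, np.float32(11146.0)) []
bench [ 0.5792  0.1772 -0.056 ] 0.076
shift [-0.0099  0.0005  0.1537] turn z 0.3 | now [0.5401 0.1889 0.2107] yaw -3.2 tilt 0.01 q6 0.3 t 8.625 open 0.0239 F [-0.4  0.5 -1.2]
```

View pics/w3.png

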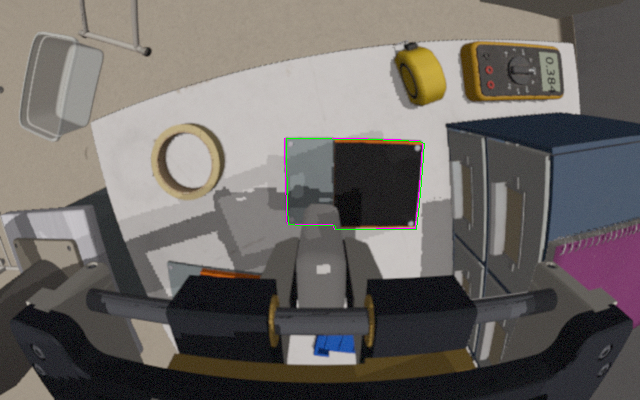

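The wrist view puts the bench outline at (287–423, 138–229), and its fit agrees with the top and scene fit to 2 mm. The foot plate is on the robot side. I lower the bar to the step.

Call:
carry_out:
  rows:
    - [-0.01,0,0.05,0,0,0]
    - [-0.01,0,0.1,0,0,0]
    - [-0.01,0,0.14,0,0,0]
    - [-0.01,0,0.15,0,0,0]
    - [-0.01,0,0.153,0,0,0]
    - [-0.01,0,0.155,0,0,0]
    - [-0.01,0,0.155,0,0,0]

```text
t: 9.5
tool_pos: [0.5405, 0.1804, 0.0574]
orientation: [2.279, 2.16, 0.004]
force: [0.1, -0.5, -1.6]
opening: 0.0242
gripper_force: 24.9
```

```bash
python3 -c "
from h import *
go(.54,.179,.053,-3.3)"
```

```text
shift [-0.0015 -0.0005  0.0044] turn z 0.2 | now [0.5405 0.1804 0.0574] yaw -3.1 tilt 0.15 q6 0.29 t 9.5 open 0.0242 F [ 0.1 -0.5 -1.6]
```

Call:
carry_out:
  rows:
    - [-0.001,0,0.001,0,0,0]
    - [-0.001,0,0.002,0,0,0]
    - [-0.001,0,0.003,0,0,0]
    - [-0.001,0,0.003,0,0,0]

```text
t: 10.0
tool_pos: [0.5394, 0.1792, 0.053]
orientation: [2.28, 2.161, 0.0]
force: [-0.6, -1.3, 1.7]
opening: 0.0239
gripper_force: 24.9
```

Contact is felt: Fz went from -1.6 to +1.7 N. I release.

Call:
carry_out:
  rows:
    - [0,0,0,0,0,0]
    - [0,0,0,0,0,0]
    - [0,0,0,0,0,0]
    - [0,0,0,0,0,0]
    - [0,0,0,0,0,0]
    - [0,0,0,0,0,0]
  jaw: 120

```text
t: 10.75
tool_pos: [0.5392, 0.1792, 0.0527]
orientation: [-2.28, -2.161, 0.0]
force: [-1.2, 0.6, 0.1]
opening: 0.0494
gripper_force: 0.0
```

Call:
carry_out:
  rows:
    - [0,0,-0.03,0,0,0]
    - [0,0,-0.07,0,0,0]
    - [0,0,-0.11,0,0,0]
    - [0,0,-0.11,0,0,0]

```text
t: 11.25
tool_pos: [0.5419, 0.1798, 0.1673]
orientation: [2.278, 2.158, 0.01]
force: [0.1, -0.5, 0.3]
opening: 0.0494
gripper_force: 0.0
```

```bash
cat > m5.py <<'E'
from h import *
st=robot.read_state(); im=robot.read_camera('wrist'); cv2.imwrite('pics/w4.png',im[:,:,::-1])
S=pick('wrist','soap_center',[.54,.179],.07); print(S and (S[1],S[0].sum()))
V=[('wrist',S[0],st)] if S else []
for c in ('scene','top'):
    robot.read_camera(c); a=pick(c,'soap_center',[.54,.179],.05); print(c,a and (a[1],a[0].sum()))
    if a and c=='scene': V.append((c,a[0],None))
for v in V: print(v[0],fit('stand',[.54,.179,.0515,-.06],[v]))
r,f=fit('stand',[.54,.179,.0515,-.06],V,False); print(np.round(r,4),f)
R=Ro.from_euler('z',-.058).as_matrix(); print('in bench',R.T@(r[:3]-[.58,.177,0]))
go(.48,.18,.15,-3.3)
E
python3 m5.py
```

```text
(0.89, np.float32(1630.0))
scene (0.69, np.float32(320.0))
top (0.47, np.float32(192.0))
wrist (array([ 0.53955513,  0.18090776, -0.07673087]), np.float64(0.1782592087984085))
scene (array([ 0.54377374,  0.18395464, -0.19469177]), np.float64(0.1787109375))
[ 0.5394  0.1763  0.0465 -0.1149] 0.20338141918182373
in bench [-0.04048025 -0.00305313  0.04652468]
shift [-0.002  -0.0582  0.0111] turn z 0.2 | now [0.5382 0.1789 0.1609] yaw -3.1 tilt 0.16 q6 0.28 t 11.55 open 0.0493 F [-0.6 -0.3  0.5]
```

View pics/w4.png

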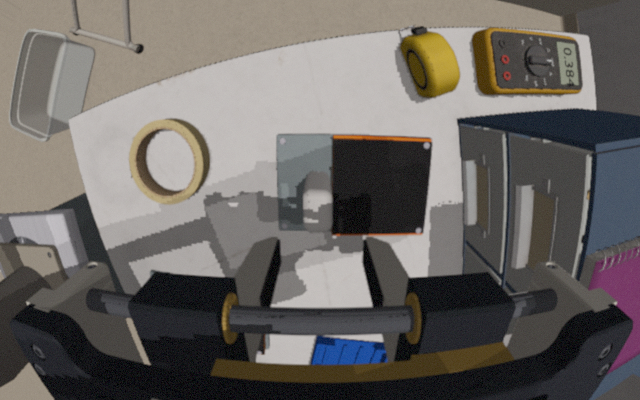

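The wrist view shows the bar standing at (318,200), against the step line at column 333. It measures bench x -0.040 and upright. I shut the fingers, go behind it, and push near its top.

Call:
carry_out:
  rows:
    - [-0.001,-0.03,0,0,0,0]
    - [-0.001,-0.06,0,0,0,0]
    - [-0.001,-0.06,0,0,0,0]
    - [-0.001,-0.06,0.03,0,0,0]
    - [-0.001,-0.06,0.06,0,0,0]
    - [-0.001,-0.06,0.088,0,0,0]
    - [-0.001,-0.06,0.088,0,0,0]
    - [-0.001,-0.06,0.088,0,0,0]
  jaw: 255

```text
t: 12.55
tool_pos: [0.4801, 0.1815, 0.0755]
orientation: [2.28, 2.161, 0.001]
force: [-0.3, -0.2, 1.3]
opening: 0.0008
gripper_force: 0.0
```

```bash
python3 -c "
from h import *
go(.5105,.179,.075,-3.3)"
```

```text
shift [-0.0008  0.0305  0.0005] turn z 0.2 | now [0.4801 0.1815 0.0755] yaw -3.1 tilt 0.04 q6 0.32 t 12.55 open 0.0008 F [-0.3 -0.2  1.3]
```

Call:
carry_out:
  rows:
    - [0,0.01,0,0,0,0]
    - [0,0.02,0,0,0,0]
    - [0,0.025,0,0,0,0]
    - [0,0.03,0,0,0,0]
    - [0,0.035,0,0,0,0]
    - [0,0.04,0,0,0,0]
    - [0,0.045,0,0,0,0]
    - [0,0.05,0,0,0,0]
    - [0,0.055,0,0,0,0]
    - [0,0.06,0,0,0,0]

```text
t: 13.8
tool_pos: [0.5395, 0.1781, 0.0747]
orientation: [2.28, 2.161, 0.0]
force: [-0.2, 0.4, 0.6]
opening: 0.0003
gripper_force: 0.0
```

Call:
carry_out:
  rows:
    - [0,0.005,0,0,0,0]
    - [0,0.01,0,0,0,0]
    - [0,0.015,0,0,0,0]
    - [0,0.02,0,0,0,0]

```text
t: 14.3
tool_pos: [0.5595, 0.1771, 0.0747]
orientation: [-2.28, -2.161, 0.0]
force: [0.3, -0.4, -0.1]
opening: 0.0004
gripper_force: 0.0
```

```bash
python3 -c "
from h import *
robot.read_camera('top'); im=robot.read_camera('scene')
for c in ('scene','top'): print(c,[(round(r['conf'],2),r['pixel'],r['pixels'].sum(),atz(c,r['pixel'],.04)[0]) for r in robot.outline_of(c,'soap_center')])
cv2.imwrite('pics/s5.png',cv2.resize(im[120:260,170:350,::-1],None,fx=4,fy=4))
go(.5105,.179,.075,-3.3)"
```

```text
scene [(0.94, [329.2, 279.5], np.int64(617), array([ 0.45441338, -0.32886271,  0.04      ])), (0.53, [262.4, 159.6], np.int64(287), array([0.56018655, 0.16463304, 0.04      ]))]
top [(0.73, [206.0, 189.9], np.int64(228), array([0.56456925, 0.16704757, 0.04      ])), (0.66, [394.3, 237.1], np.int64(212), array([ 0.44917907, -0.33428641,  0.04      ])), (0.63, [297.0, 191.1], np.int64(974), array([ 0.56663621, -0.07476938,  0.04      ]))]
shift [-0.0007 -0.0487 -0.0004] turn z 0.2 | now [0.5592 0.177  0.0746] yaw -3.1 tilt 0.01 q6 0.27 t 14.5 open 0.0003 F [-0.2 -0.2 -0.1]
```

View pics/s5.png

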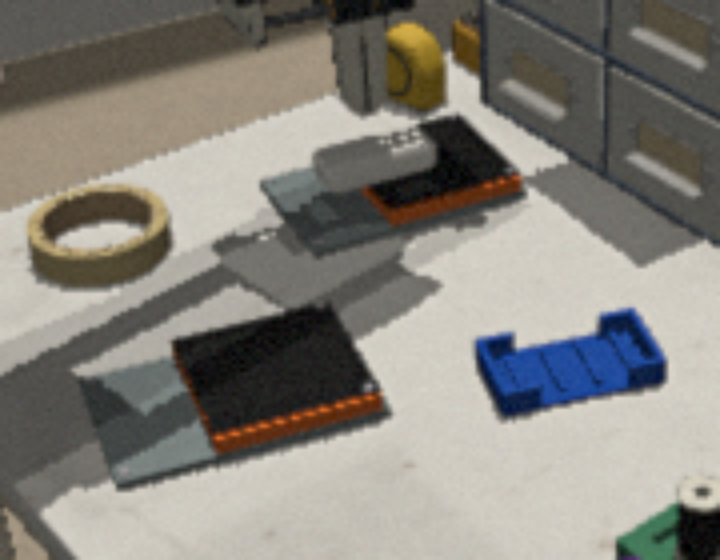

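The bar lies across the step on the bed, around (262,160) in the full scene image. I raise and back off to see how far it lies on the bed.

Call:
carry_out:
  rows:
    - [0,0,-0.06,0,0,0]
    - [0,0.01,-0.12,0,0,0]
    - [0,0.02,-0.14,0,0,0]
    - [0,0.02,-0.14,0,0,0]
    - [0,0.02,-0.14,0,0,0]
  jaw: 60

```text
t: 15.12
tool_pos: [0.5779, 0.1759, 0.2127]
orientation: [-2.279, -2.16, 0.004]
force: [-0.7, 0.2, -1.1]
opening: 0.0458
gripper_force: 0.0
```

```bash
cat > m6.py <<'E'
from h import *
import sys
st=robot.read_state(); im=robot.read_camera('wrist')
V=[]
S=pick('wrist','soap_center',[.58,.177],.04); print(S and (S[1],S[0].sum()))
if S: V.append(('wrist',S[0],st))
for c in ('scene','top'):
    robot.read_camera(c); a=pick(c,'soap_center',[.58,.177],.04); print(c,a and (a[1],a[0].sum()))
    if a: V.append((c,a[0],None))
for v in V: print(v[0],fit('lie',[.575,.177,.034,-.06],[v]))
r,f=fit('lie',[.575,.177,.034,-.06],V,False); print(np.round(r,4),f)
R=Ro.from_euler('z',-.058).as_matrix(); print('in bench',R.T@(r[:3]-[.58,.177,0]))
o=im[:,:,::-1].copy(); cc=cv2.findContours((render('lie',r,'wrist',st)>.5).astype(np.uint8),0,1)[0]; cv2.drawContours(o,cc,-1,(255,0,255),1)
cv2.imwrite('pics/w6.png',o); go(r[0],r[1],.1,87)
E
python3 m6.py
```

```text
(0.85, np.float32(2598.0))
scene (0.76, np.float32(328.0))
top (0.84, np.float32(499.0))
wrist (array([ 0.56623279,  0.17646166, -0.03054154]), np.float64(0.15201596915721893))
scene (array([0.57008957, 0.17449507, 0.06358542]), np.float64(0.35899388790130615))
top (array([0.56636294, 0.17498902, 0.01196225]), np.float64(0.1558116227388382))
[ 0.5664  0.1767  0.0314 -0.0292] 0.21971334517002106
in bench [-0.01353241 -0.00104398  0.03137214]
shift [ 0.0002 -0.0119  0.1136] turn z 89.9 | now [0.5785 0.1759 0.2136] yaw -3.1 tilt 0.1 q6 0.26 t 15.425 open 0.0688 F [-0.6 -1.1  0.4]
```

View pics/w6.png

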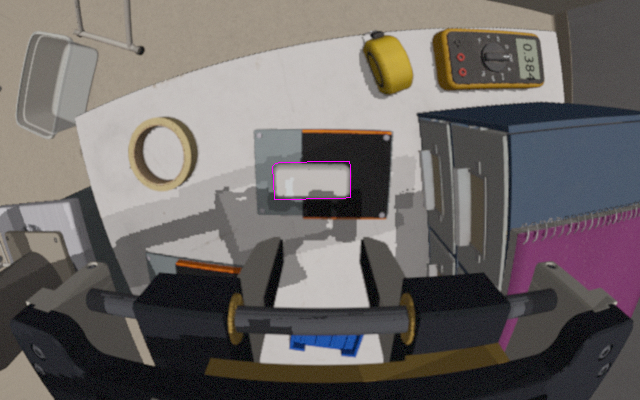

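The wrist view shows the bar lying flat at (274–350, 162–199) across the step line at column 302. Its centre is at bench x ≈ -0.013, which is inside -0.02 to 0.06. I turn the tool 90° and grasp it across its width.

Call:
carry_out:
  rows:
    - [0,-0.012,0,0,0,-10]
    - [0,-0.012,0,0,0,-20]
    - [0,-0.012,0,0,0,-30]
    - [0,-0.012,0,0,0,-40]
    - [0,-0.012,0,0,0,-50]
    - [0,-0.012,0,0,0,-60]
    - [0,-0.012,0,0,0,-70]
    - [0,-0.012,0,0,0,-80]
    - [0,-0.012,0,0,0,-90]
    - [0,-0.012,0.04,0,0,-90]
    - [0,-0.012,0.08,0,0,-90]
    - [0,-0.012,0.08,0,0,-90]

```text
t: 16.92
tool_pos: [0.564, 0.176, 0.1305]
orientation: [-0.084, -3.133, 0.003]
force: [-0.9, -0.2, -0.2]
opening: 0.0709
gripper_force: 0.0
```

```bash
cat > m7.py <<'E'
from h import *
st=robot.read_state(); im=robot.read_camera('wrist'); cv2.imwrite('pics/w7.png',im[:,:,::-1])
S=pick('wrist','soap_center',[.567,.177],.04); print(S and (S[1],S[0].sum()))
r,f=fit('lie',[.567,.177,.034,-.04],[('wrist',S[0],st)]); print(np.round(r,4),f)
go(r[0],r[1],.026,90+np.degrees(r[2]))
E
python3 m7.py
```

```text
(0.68, np.float32(4209.0))
[ 0.5671  0.1764 -0.0611] 0.09510869532823563
shift [ 1.000e-04 -3.000e-04  1.094e-01] turn z 0.4 | now [0.5672 0.1767 0.1354] yaw 86.9 tilt 0.01 q6 -1.3 t 17.025 open 0.0712 F [0.2 0.2 0.2]
```

Call:
carry_out:
  rows:
    - [0,0,0.05,0,0,0]
    - [0,0,0.09,0,0,0]
    - [0,0,0.105,0,0,0]
    - [0,0,0.109,0,0,0]
    - [0,0,0.109,0,0,0]
    - [0,0,0.109,0,0,0]

```text
t: 17.77
tool_pos: [0.5686, 0.177, 0.0277]
orientation: [0.084, 3.137, 0.001]
force: [0.1, -1.2, -0.8]
opening: 0.0712
gripper_force: 0.0
```

Call:
carry_out:
  rows:
    - [0,0,0,0,0,0]
    - [0,0,0,0,0,0]
    - [0,0,0,0,0,0]
    - [0,0,0,0,0,0]
    - [0,0,0,0,0,0]
    - [0,0,0,0,0,0]
  jaw: 255
  force: 25

```text
t: 18.52
tool_pos: [0.5671, 0.1766, 0.0257]
orientation: [-0.084, -3.14, 0.0]
force: [0.2, -0.0, 0.3]
opening: 0.0395
gripper_force: 25.0
```

Grasped at 39.5 mm. I lift and stop short of the tray to measure it.

Call:
carry_out:
  rows:
    - [0,0,-0.05,0,0,0]
    - [0,0,-0.1,0,0,0]
    - [0,0,-0.14,0,0,0]
    - [0,-0.04,-0.14,0,0,3]
    - [0,-0.08,-0.14,0,0,7]
    - [0,-0.12,-0.14,0,0,10]
    - [0,-0.16,-0.14,0,0,10]
    - [0,-0.16,-0.14,0,0,10]
    - [0,-0.16,-0.14,0,0,10]

```text
t: 19.65
tool_pos: [0.5584, 0.0172, 0.1654]
orientation: [-0.359, -3.121, -0.001]
force: [-0.8, 0.2, -0.7]
opening: 0.0393
gripper_force: 25.0
```

```bash
cat > m8.py <<'E'
from h import *
import os
st=robot.read_state(); im=robot.read_camera('wrist')
V=[]; a=pick('wrist','tray',[.573,-.085],.01)
if a: V.append(('wrist',a[0],st))
for c in ('top','scene'):
    robot.read_camera(c); b=pick(c,'tray',[.573,-.085],.01)
    if b: V.append((c,b[0],None))
# notched side walls: fill mask with its hull
W=[]
for c,m,s in V:
    k=m.astype(np.uint8); h=cv2.convexHull(cv2.findNonZero(k)); m2=np.zeros((400,640),np.float32); cv2.fillConvexPoly(m2,h,1); W.append((c,m2,s))
for v,w in zip(V,W): print(v[0],v[1].sum(),[ (np.round(r,4).tolist(),round(f,3)) for r,f in (fit('tray',[.572,-.083,0,-.23],[u]) for u in (v,w))])
r=fit('tray',[.572,-.083,0,-.23],[W[0]])[0]
o=im[:,:,::-1].copy(); cc=cv2.findContours((render('tray',[r[0],r[1],0,r[2]],'wrist',st)>.5).astype(np.uint8),0,1)[0]; cv2.drawContours(o,cc,-1,(255,0,255),1)
cv2.imwrite('pics/w8.png',o); go(r[0],r[1],.1,90+np.degrees(r[2]))
E
python3 m8.py
```

```text
wrist 4881.0 [([0.5715, -0.0791, -0.2354], np.float64(0.138)), ([0.5714, -0.0794, -0.235], np.float64(0.071))]
top 736.0 [([0.5705, -0.0813, -0.2485], np.float64(0.298)), ([0.5703, -0.0831, -0.2819], np.float64(0.14))]
scene 781.0 [([0.5718, -0.0818, -0.262], np.float64(0.22)), ([0.5717, -0.0822, -0.2502], np.float64(0.047))]
shift [-0.0344 -0.0917  0.0656] turn z 0.5 | now [0.5586 0.0177 0.1656] yaw 77.0 tilt 0.01 q6 -1.4 t 19.95 open 0.0392 F [ 0.5  0.1 -1.4]
```

View pics/w8.png

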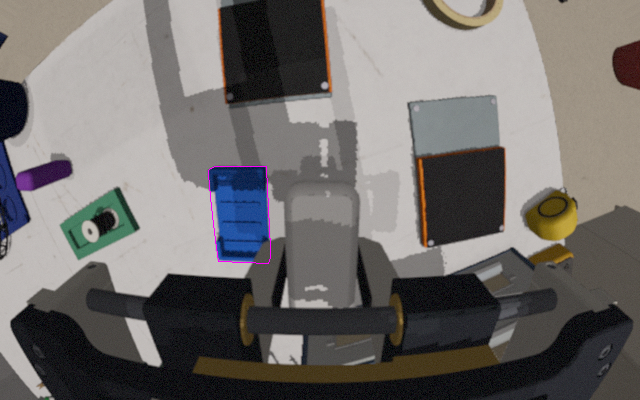

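The wrist view shows the tray at (210–270, 166–262), and the fits agree at about (0.5715, -0.081), yaw -0.24. The held bar is parallel to it. I move over and lower.

Call:
carry_out:
  rows:
    - [-0.02,-0.05,0,0,0,1]
    - [-0.035,-0.093,0,0,0,1]
    - [-0.035,-0.093,0.05,0,0,1]
    - [-0.035,-0.093,0.09,0,0,1]
    - [-0.035,-0.093,0.11,0,0,1]
    - [-0.035,-0.093,0.11,0,0,1]
    - [-0.035,-0.093,0.11,0,0,1]
    - [-0.035,-0.093,0.11,0,0,1]

```text
t: 20.95
tool_pos: [0.5732, -0.0818, 0.0579]
orientation: [0.384, 3.115, -0.001]
force: [1.2, -0.4, -1.2]
opening: 0.0389
gripper_force: 25.0
```

```bash
python3 -c "
from h import *
st=robot.read_state(); im=robot.read_camera('wrist'); o=im[:,:,::-1].copy()
for k,p,c in (('tray',[.5715,-.0808,0,-.242],(255,0,255)),('lie',[*st['tool_pos'][:2],st['tool_pos'][2]-.0257+.034,-.242],(0,255,0))):
    cc=cv2.findContours((render(k,p,'wrist',st)>.5).astype(np.uint8),0,1)[0]; cv2.drawContours(o,cc,-1,c,1)
cv2.imwrite('pics/w9.png',cv2.resize(o[120:360,180:460],None,fx=2.5,fy=2.5))
go(.5715,-.0808,.0135,76.1)"
```

```text
shift [0.0018 0.0006 0.0441] turn z -0.2 | now [ 0.573  -0.0818  0.0576] yaw 75.9 tilt 0.18 q6 -1.56 t 21.0 open 0.0391 F [-1.3 -0.4 -1.6]
```

View pics/w9.png

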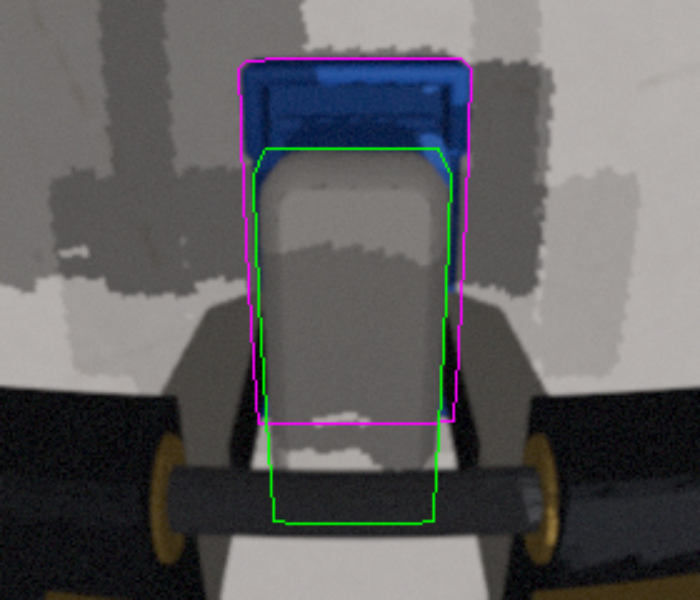

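The tray outline fits the picture within about 1 px, and the held bar is parallel and centred over it. I lower and release.

Call:
carry_out:
  rows:
    - [0.0015,0,0.015,0,0,0]
    - [0.0015,0,0.03,0,0,0]
    - [0.0015,0,0.038,0,0,0]
    - [0.0015,0,0.042,0,0,0]
    - [0.0015,0,0.044,0,0,0]
    - [0.0015,0,0.044,0,0,0]

```text
t: 21.75
tool_pos: [0.5706, -0.0814, 0.0126]
orientation: [0.385, 3.117, -0.0]
force: [-3.4, 0.2, 6.2]
opening: 0.0389
gripper_force: 25.0
```

Call:
carry_out:
  rows:
    - [0,0,0,0,0,0]
    - [0,0,0,0,0,0]
    - [0,0,0,0,0,0]
    - [0,0,0,0,0,0]
    - [0,0,0,0,0,0]
    - [0,0,0,0,0,0]
  jaw: 80

```text
t: 22.5
tool_pos: [0.5702, -0.0813, 0.0117]
orientation: [0.385, 3.118, -0.0]
force: [-0.3, 0.2, -0.2]
opening: 0.0636
gripper_force: 0.0
```

Call:
carry_out:
  rows:
    - [0,0,-0.02,0,0,0]
    - [0,0,-0.06,0,0,0]
    - [0,0,-0.12,0,0,0]
    - [0,0,-0.16,0,0,0]
    - [0.03,0,-0.18,0,0,0]
    - [0.03,0,-0.18,0,0,0]
    - [0.03,0,-0.18,0,0,0]

```text
t: 23.38
tool_pos: [0.5413, -0.074, 0.1923]
orientation: [0.385, 3.117, -0.0]
force: [0.1, 0.9, -0.4]
opening: 0.0638
gripper_force: 0.0
```

```bash
python3 -c "
from h import *
st=robot.read_state(); im=robot.read_camera('wrist'); o=im[:,:,::-1].copy()
S=pick('wrist','soap_center',[.5715,-.081],.02); T=pick('wrist','tray',[.5715,-.081],.01)
V=[('wrist',S[0],st)]; robot.read_camera('scene'); b=pick('scene','soap_center',[.5715,-.081],.02)
r,f=fit('lie',[.5715,-.081,.021,-.24],V); print('soap',r,f)
if b: print('free z',fit('lie',[.5715,-.081,.021,-.24],V+[('scene',b[0],None)],False))
k=np.maximum(S[0],T[0]).astype(np.uint8) if T else None
if T:
    m=np.zeros((400,640),np.float32); cv2.fillConvexPoly(m,cv2.convexHull(cv2.findNonZero(k)),1); print('tray',fit('tray',[.5715,-.081,0,-.24],[('wrist',m,st)]))
cv2.imwrite('pics/w10.png',cv2.resize(o[100:300,200:440],None,fx=3,fy=3))
go(.57,-.08,.2,76)"
```

```text
soap [ 0.57012723 -0.08093775 -0.24564445] 0.10445544868707657
free z (array([ 0.57123677, -0.08052045,  0.01794699, -0.24299956]), np.float64(0.19342255592346191))
tray (array([ 0.57074732, -0.08048852, -0.24341217]), np.float64(0.023479361087083817))
shift [-0.0298  0.0012 -0.0094] turn z -0.1 | now [ 0.5408 -0.0739  0.1907] yaw 75.9 tilt 0.1 q6 -1.55 t 23.625 open 0.0639 F [ 0.4 -0.8  0.6]
```

View pics/w10.png

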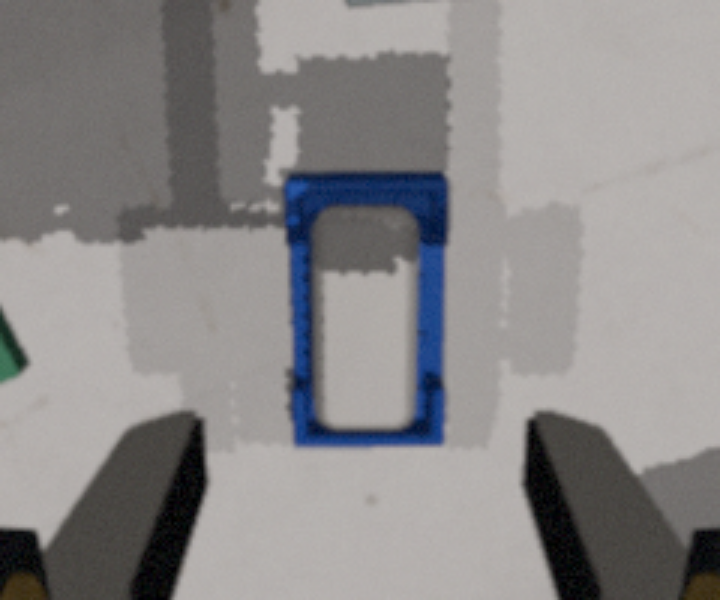

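The bar lies flat inside the tray, within 1 mm of its centre by the fit, and the gripper is clear. I hand in.

```bash
python3 -c "
from plant import robot
print(robot.close_job())"
```

```text
the job is handed in; nothing more can be done
None
```

I stood the soap at the step, tipped it onto the rubber bed and laid it flat in the blue tray, within about 1 mm of its centre by camera fit; I then let go and handed the job in at about 24 s, but `close_job()` returned no verdict.

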